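# Open the touch-latch stylus cabinet

## Robot

A 6-joint arm with a two-finger parallel gripper is mounted at the origin on the work surface. World frame = base frame: x ahead of the robot, y to its left, z up, the work surface at z = 0. Lengths are in m, angles in rad, forces in N, time in s.
With the tool pointing down it reaches from about 0.225 to 0.875 m from the base axis. Payload 3.4 kg.
Tool frame: the origin (TCP) lies on the centre line of the jaws, within the pads' length; the fingertips stand 22 mm ahead of it and the grasp point (between the pads) lies 3 mm ahead of it; y points along the fingers, z is the direction in which the jaws open and shut, and the axes are right-handed (so a half turn about y gives the same grasp; the last joint's range is limited). The gripper opens to 85 mm and grips with 20 to 120 N. Pads are 22 mm wide; open, the fingers measure 114 mm over their backs; the gripper's body (76 mm by 85 mm) begins 54 mm behind the grasp point. The pads swing forward as they close: fully open they stand 13 mm farther back than shut.
Start: joints at [-1.232, 0.276, 1.505, -0, 1.361, -0.121], TCP at [0.255, -0.515, 0.253] pointing down, gripper open.
Joint ranges: [-2.89, 2.89], [-0.75, 2.08], [0.22, 2.7], [-1.18, 4.32], [0.11, 2.71], [-2.7, 2.7]. Speed limits (rad/s): [2.57, 2.57, 3.14, 3.14, 3.14, 3.14].

## Interface

Orientations are given as [roll, pitch, yaw] about the fixed x, y, z axes, in that order (R = Rz(yaw) Ry(pitch) Rx(roll)).
In Python, from bench import arm gives the robot as it stands.
- The arm moves only by the tool apply_moves, never from a script. Its argument "commands" is one flat list of numbers, 7 for each row, row after row: the turn, a rotation vector about the tool's x, y, z in rad, then the shift along the tool's x, y, z in mm, then the opening, from -1 (shut) to 1 (fully open), so that 0 is half open. A call has 1 to 8 rows; each row is the pose to reach, as a shift and turn from the pose commanded when the call began, along the tool's axes at that moment; what a row does not reach only later rows make up. A row lasts 1/10 s, in which the tool goes at most 50 mm and 8.59 degrees, less where a joint would pass 70% of its speed; a pose out of reach is approached as far as the arm can. A call with a gripper value outside its range is refused whole. The fingers move at their own pace and stop on an object; the grip force is fixed at half the most. Time passes only in rows, so rows that repeat a pose let the fingers close. It gives the time, the measured TCP pose, the force and the opening at its end, in the units of the state.
- arm.observe(): the state, without advancing time (a new reading comes with each control period).
- arm.grab_frame(name): name is "scene" or "top" or "wrist"; returns a dict with "pixels" (384x512x3 uint8, red, green, blue), "depth" (384x512 float32, m along the optical axis (not along the pixel's ray), 0 where there is no reading), "fovy" (degrees; the focal length in pixels is half the picture's height over the tangent of half this angle, whatever the lens; pixels are square), "cx", "cy" (the principal point, pixels), "R" (3x3) and "t" (3): a world point X has camera coordinates R X + t; the wrist camera has in their place "hand_eye" (4x4, takes a point from camera to tool coordinates, whose origin is the TCP and whose axes are the tool frame's). Camera axes: x right, y down, z forward; pixel columns grow to the right and rows downward; lengths in m; the calibration is good to about 2 mm. A picture is of the moment at which its call begins: read the wrist's pose just before it.
- arm.close_job(): hands the job in, once; it reports no verdict.
The state is a dict: "t": time; "joint_positions": joint angles; "dq": joint speeds; "joint_torque": joint torques, N m; "tool_pos": TCP position; "eef_rot": TCP orientation; "wrist_force": force on the tool from outside, world axes, zero at the start; "ft_torque": the same for the moment, N m; "opening": finger opening in m.
Only numpy, scipy, OpenCV 4.12 (cv2) and the standard library are available. Lean on these libraries where they do the work, as an engineer would, in place of code of your own. Each camera call takes 0.05 s, during which the arm holds its last target.

## Task

Open the wider of the two small stylus cabinets on the bench: press its handleless door in near the free edge so that the touch catch lets go and the door springs ajar, then with the fingertips push the door from behind until it stands wide open, about square to the cabinet or further. Do not open the narrow cabinet, and leave the loose things on and around the cabinets standing where they are.

Things in the scene. Friction and masses are not known exactly. Their poses are not given: they have to be found in the camera images.
- wide_cabinet: the wider of two small grey bench cabinets, 200 mm wide (its y), 150 deep (its x), 120 high, fixed to the bench; origin: centre of its underside. Its handleless white door is on its own -x side (facing the robot): shut, the door's outer face is 97 mm and its inner face 85 mm in front of the origin, a 10 mm gap from the body
- wide_door (a joint): angle of the wide door, rad: 0 shut and held by the catch, grows as it swings out, stop at 1.75. Pressed in slowly by 5 to 6 mm near the free edge (past -0.03; about 4 N, inward stop at -0.047, 7.5 mm) the catch frees it; as the finger backs away it springs out by itself to about 0.45, past which it moves freely with light friction and stays where left. Once freed, the catch does not hold it again
- wide_press (a point): place to press, on the outer face of the wide door and moving with it: 25 mm in from the free edge, 165 mm from the hinge, 90 mm above the bench. The door is 190 mm wide, 12 thick, heights 5 to 115. From its inner face a catch arm sticks out 31 mm, 147 to 159 mm from the hinge, heights 27 to 37: behind the door keep fingers above 50 mm
- wide_hinge (a point): upright hinge axis of the wide door, at the cabinet's own +y end (left as the robot sees it), in the plane of the door's inner face, 90 mm above the bench; the free edge is at the -y end
- narrow_cabinet: the narrower of two small grey bench cabinets, 130 mm wide (its y), 150 deep (its x), 120 high, fixed to the bench; origin: centre of its underside. Its handleless white door is on its own -x side (facing the robot): shut, the door's outer face is 97 mm and its inner face 85 mm in front of the origin, a 10 mm gap from the body; door 120 mm wide, hinged at its +y end
- narrow_door (a joint): angle of the narrow door, rad: 0 shut, grows as it swings out. It has the same kind of touch catch and is to stay shut
- ring_gauge: loose steel ring, 60 mm across, 18 mm high, lying on top of the narrow cabinet; origin: centre of its underside
- ref_sphere: loose white reference ball (25 mm) on a dark steel stem and round foot (46 mm), 77 mm high, standing on the bench in front of the narrow cabinet; origin: centre of its underside
- stylus_jar: loose white jar with black cap, 50 mm across, 70 mm high, on the bench on the robot's right; origin: centre of its underside
- clamp_post: loose upright steel post, 25 mm thick on a 40 mm foot, 85 mm high, on the bench on the robot's left; origin: centre of its underside
Not all that is in view belongs to the job. What is shaped like the narrow_cabinet but pink or purple is not meant.

How it is judged:
By the outcome, as a careful person would: the job done as asked, in the order asked, and still so for the second after the job is handed in, with the robot touching nothing.
It also fails if it takes over 51 s, if anything falls off the work surface, if the arm or the gripper's body presses on something with over 40 N, if the wrist force passes 120 N, or if a joint passes its speed limit or range.

## Working session

There is one attempt and no reset: what is moved stays moved. The work goes in short steps, Python scripts to look and compute and a tool call to move; the robot and the scene stay as the last step left them, time stands still between calls to the robot, and variables do not carry over. Pictures are saved under pics/ and viewed, and the job is handed in when it is done.

Besides the shell and the picture viewer there is one more tool, called after ">>>" in YAML: its name, and indented under it one key for each argument. apply_moves: Moves the arm, as the interface text tells. Its arguments: {"type":"object","properties":{"commands":{"type":"array","items":{"type":"number"}}},"required":["commands"]}

```bash
mkdir -p pics
cat > h.py <<'E'
import numpy as np,cv2
from bench import arm
def grab(n,save):
    f=arm.grab_frame(n); cv2.imwrite(f'pics/{save}.png',f['pixels'][:,:,::-1]); np.savez(f'pics/{save}.npz',**{k:v for k,v in f.items()}); return f
def world(f):
    d=f['depth'];h,w=d.shape;F=h/2/np.tan(np.radians(float(f['fovy']))/2)
    u,v=np.meshgrid(np.arange(w),np.arange(h))
    P=np.stack([(u-f['cx'])/F*d,(v-f['cy'])/F*d,d],-1)
    W=(P-f['t'])@f['R']; W[d==0]=np.nan; return W
E
python3 - <<'E'
from h import *
print(arm.observe())
for n in('scene','top'):
    f=grab(n,n+'0'); print(n,f['fovy'],f['R'],f['t'])
a=np.vstack([cv2.imread('pics/scene0.png'),]);
E
```

```text
{'t': 0.0, 'joint_positions': array([-1.23198635e+00,  2.76601782e-01,  1.50616810e+00,  2.63385255e-05,
        1.36068900e+00, -1.20996321e-01]), 'dq': array([-0.00017058,  0.0008203 , -0.00109664, -0.00011551, -0.00030239,
        0.00139227]), 'joint_torque': array([-1.21856829e-03, -4.16783953e+01, -2.45804536e+01, -3.20523677e-04,
        1.11380493e-02, -1.20558624e-05]), 'tool_pos': array([ 0.25500796, -0.51480203,  0.25242187]), 'eef_rot': array([-1.57264580e+00,  2.50817048e-04, -2.68179211e+00]), 'wrist_force': array([ 0.3935112 , -0.46952472,  0.31726295]), 'ft_torque': array([-0.01191437,  0.00500498,  0.06808183]), 'opening': 0.08542267722309575}
scene 49.40343957416105 [[-0.45652171  0.8896445   0.01098143]
 [ 0.73668494  0.38489364 -0.55601456]
 [-0.49888198 -0.24574286 -0.8311    ]] [ 0.23647815 -0.37546064  1.52589165]
top 45.69954043665181 [[-0.0035422  -0.99995225  0.00910825]
 [-0.98533789  0.00193646 -0.17060332]
 [ 0.17057753 -0.00957901 -0.98529769]] [-0.00647144  0.55863013  1.46345649]
```

View pics/scene0.png

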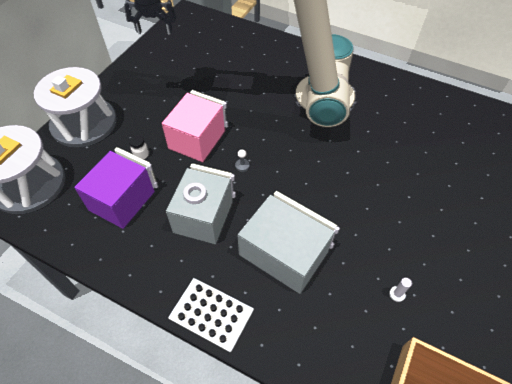

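View pics/top0.png

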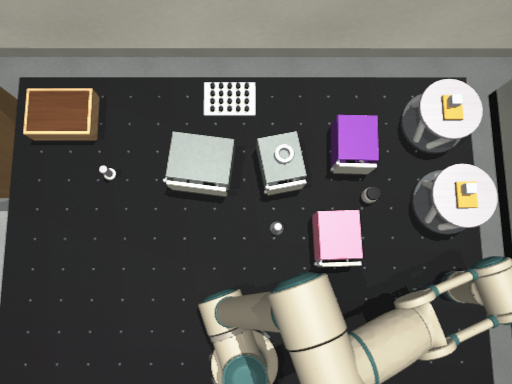

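The wide grey cabinet is at top px (200,163), scene px (288,240). What could be mistaken for it: the narrow grey one with the ring, top (282,160); pink, (337,237); purple, (355,140). In the top view the ball stand is at (277,228), the jar at (370,195) and the post at (108,173). Next I measure them.

Run:
```python
from h import *
for n in('top0','scene0'):
    f=np.load(f'pics/{n}.npz'); W=world(f); px=f['pixels'].astype(int)
    z=W[...,2]
    for name,(c) in dict(wide={'top0':(200,155),'scene0':(288,235)},nar={'top0':(272,168),'scene0':(205,215)}).items():
        u,v=c[n]
        m=(abs(z-0.12)<0.006).astype(np.uint8)
        nl,lab=cv2.connectedComponents(m)
        p=W[lab==lab[v,u]]
        r=cv2.minAreaRect((p[:,:2]*1000).astype(np.float32))
        print(n,name,W[v,u],len(p),r,np.median(p[:,2])); print(cv2.boxPoints(r).round())
    m=(abs(z-0.113)<0.008).astype(np.uint8)
    # door points: brightness
    br=(px.min(-1)>200)&(z>0.095)&(z<.125)&(W[...,0]>.3)
    nl,lab,st,ce=cv2.connectedComponentsWithStats(br.astype(np.uint8))
    for i in range(1,nl):
        if st[i,4]>20:
            p=W[lab==i]; r=cv2.minAreaRect((p[:,:2]*1000).astype(np.float32)); print('white',ce[i].round(),st[i,4],np.round(np.median(p[:,2]),3),cv2.boxPoints(r).round().tolist())
f=np.load('pics/top0.npz');W=world(f)
for u,v in[(277,228),(370,195),(104,170),(109,174),(284,154)]: print(u,v,W[v,u])
im=cv2.imread('pics/top0.png')[120:250,90:320]; cv2.imwrite('pics/crop0.png',cv2.resize(im,None,fx=3,fy=3))
```

```text
top0 wide [0.65473174 0.13909206 0.12409785] 2699 ((641.4715576171875, 141.88973999023438), (204.2161407470703, 167.25466918945312), 82.65596008300781) 0.12061446579387344
[[545.  51.]
 [711.  30.]
 [737. 232.]
 [572. 254.]]
top0 nar [ 0.61149519 -0.08968604  0.12646533] 188206 ((nan, nan), (nan, 0.0), nan) nan
[[nan nan]
 [nan nan]
 [nan nan]
 [nan nan]]
white [281. 158.] 1055 0.121 [[567.0, -73.0], [591.0, -196.0], [733.0, -168.0], [709.0, -46.0]]
white [207. 151.] 42 0.12 [[652.0, 114.0], [679.0, 100.0], [687.0, 117.0], [660.0, 130.0]]
white [205. 169.] 948 0.121 [[564.0, 54.0], [667.0, 41.0], [688.0, 202.0], [585.0, 215.0]]
white [284. 154.] 42 0.121 [[644.0, -137.0], [662.0, -144.0], [672.0, -120.0], [653.0, -113.0]]
white [357. 164.] 134 0.116 [[618.0, -424.0], [629.0, -424.0], [633.0, -298.0], [621.0, -297.0]]
white [171. 173.] 35 0.12 [[586.0, 243.0], [587.0, 217.0], [604.0, 218.0], [603.0, 243.0]]
white [195. 185.] 218 0.116 [[536.0, 61.0], [552.0, 58.0], [583.0, 252.0], [567.0, 255.0]]
white [286. 184.] 134 0.117 [[544.0, -71.0], [564.0, -195.0], [577.0, -193.0], [557.0, -6
[... 669 characters left out ...]
ite [193. 113.] 1470 0.118 [[303.0, -231.0], [304.0, -360.0], [480.0, -358.0], [479.0, -229.0]]
white [133. 157.] 148 0.113 [[611.0, -423.0], [629.0, -424.0], [640.0, -297.0], [621.0, -296.0]]
white [201. 193.] 1801 0.118 [[543.0, -69.0], [567.0, -200.0], [737.0, -169.0], [712.0, -37.0]]
white [195. 193.] 55 0.118 [[642.0, -138.0], [667.0, -142.0], [671.0, -121.0], [646.0, -117.0]]
white [288. 232.] 4157 0.118 [[539.0, 56.0], [710.0, 33.0], [738.0, 235.0], [567.0, 258.0]]
277 228 [ 0.42574304 -0.10667292  0.07464948]
370 195 [ 0.53386447 -0.41413121  0.065551  ]
104 170 [0.61486517 0.45373265 0.08478843]
109 174 [0.61085799 0.4501865  0.03995134]
284 154 [ 0.6582146  -0.1289889   0.12196365]
```

View pics/crop0.png

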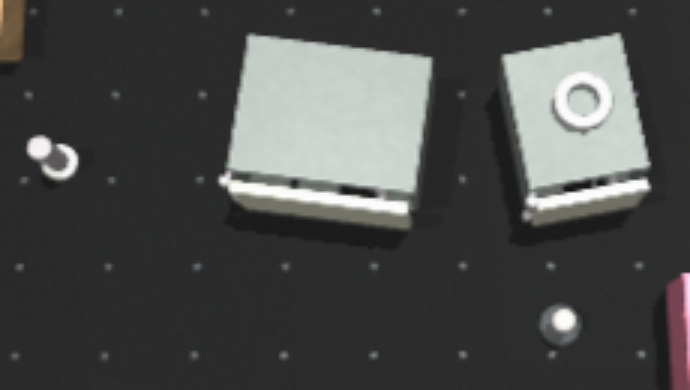

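```bash
cat >> h.py <<'E'
from scipy.spatial.transform import Rotation as Ro
O=np.array([.650,.142]);th=-0.129
XH=np.array([np.cos(th),np.sin(th)]);YH=np.array([-np.sin(th),np.cos(th)])
H=O-.085*XH+.095*YH
def cab(x,y): return O+x*XH+y*YH     # cabinet frame -> world
def door(a,r,n):  # r along the door from hinge, n outward normal offset from inner face plane
    d=np.cos(a)*(-YH)+np.sin(a)*(-XH); nn=np.cos(a)*(-XH)+np.sin(a)*YH
    return H+r*d+n*nn
def plan(targets):
    s=arm.observe();R0=Ro.from_euler('xyz',s['eef_rot']);p0=s['tool_pos']
    print('now',p0.round(4),s['eef_rot'].round(3),'F',s['wrist_force'].round(1),'t',s['t'])
    for xy,z,yaw in targets:
        Rt=Ro.from_euler('xyz',[-np.pi/2,0,yaw])
        print('tgt',np.r_[xy,z].round(3),'turn',(R0.inv()*Rt).as_rotvec().round(3),'shift',(R0.inv().apply(np.r_[xy,z]-p0)*1000).round(1))
E
python3 - <<'E'
from h import *
print('press',cab(-.097,-.07),'hinge',H)
yaw=np.pi+th
plan([(cab(-.097-.011-.05,-.07),.25,yaw),(cab(-.097-.011-.05,-.07),.097,yaw),(cab(-.108-.01,-.07),.097,yaw)])
E
```

```text
press [0.54480099 0.08505995] hinge [0.5779273  0.24714526]
now [ 0.255  -0.5149  0.2525] [-1.572  0.    -2.682] F [-0.2 -0.  -0.4] t 0.1
tgt [0.484 0.093 0.25 ] turn [0.002 0.589 0.   ] shift [-475.2    3.3 -442.9]
tgt [0.484 0.093 0.097] turn [0.002 0.589 0.   ] shift [-475.2  156.3 -442.7]
tgt [0.524 0.088 0.097] turn [0.002 0.589 0.   ] shift [-508.5  156.3 -420.4]
```

>>> apply_moves:
  commands: [0,0.589,0,-475,3,-443,-1,0,0.589,0,-475,3,-443,-1,0,0.589,0,-475,3,-443,-1,0,0.589,0,-475,3,-443,-1,0,0.589,0,-475,3,-443,-1,0,0.589,0,-475,3,-443,-1,0,0.589,0,-475,3,-443,-1,0,0.589,0,-475,3,-443,-1]

```text
t: 0.9
tool_pos: [0.3951, -0.1426, 0.2514]
eef_rot: [-1.571, 0.0, 3.012]
wrist_force: [1.5, -0.1, -0.9]
opening: -0.0002
```

```bash
cat > p1.py <<'E'
from h import *
yaw=np.pi+th
plan([(cab(-.097-.011-.05,-.07),.25,yaw),(cab(-.097-.011-.05,-.07),.097,yaw),(cab(-.108-.01,-.07),.097,yaw)])
E
python3 p1.py
```

```text
now [ 0.3951 -0.1426  0.2514] [-1.571  0.     3.012] F [ 1.5 -0.1 -0.9] t 0.9
tgt [0.484 0.093 0.25 ] turn [-0.    -0.001 -0.   ] shift [ -58.     1.4 -245.1]
tgt [0.484 0.093 0.097] turn [-0.    -0.001 -0.   ] shift [ -58.   154.4 -245.1]
tgt [0.524 0.088 0.097] turn [-0.    -0.001 -0.   ] shift [ -98.   154.4 -245.1]
```

>>> apply_moves:
  commands: [0,0,0,-58,1,-245,-1,0,0,0,-58,1,-245,-1,0,0,0,-58,1,-245,-1,0,0,0,-58,1,-245,-1,0,0,0,-58,1,-245,-1,0,0,0,-58,1,-245,-1,0,0,0,-58,1,-245,-1,0,0,0,-58,1,-245,-1]

```text
t: 1.7
tool_pos: [0.4835, 0.09, 0.2501]
eef_rot: [-1.57, -0.001, 3.012]
wrist_force: [-0.0, -1.2, -0.2]
opening: 0.0001
```

```bash
python3 p1.py
python3 - <<'E'
from h import *
s=arm.observe();f=grab('wrist','w1')
T=f['hand_eye'];R=Ro.from_euler('xyz',s['eef_rot']).as_matrix()
d=f['depth'];h,w=d.shape;F=h/2/np.tan(np.radians(f['fovy'])/2)
u,v=np.meshgrid(np.arange(w),np.arange(h))
P=np.stack([(u-f['cx'])/F*d,(v-f['cy'])/F*d,d],-1)
W=((P@T[:3,:3].T+T[:3,3])@R.T+s['tool_pos']);W[d==0]=np.nan;np.save('pics/w1W.npy',W)
print(T.round(3)); 
c=(W[...,:2]-O); C=np.stack([c@XH,c@YH],-1)
m=(abs(W[...,2]-.115)<.004); 
print(m.sum(),np.nanmin(C[m],0) if m.any() else 0)
grab('scene','s1')
E
```

```text
now [0.4835 0.09   0.2501] [-1.570e+00 -1.000e-03  3.012e+00] F [-0.  -1.2 -0.2] t 1.7
tgt [0.484 0.093 0.25 ] turn [-0.001 -0.001  0.001] shift [-0.5  0.1 -2.9]
tgt [0.484 0.093 0.097] turn [-0.001 -0.001  0.001] shift [ -0.7 153.1  -3.1]
tgt [0.524 0.088 0.097] turn [-0.001 -0.001  0.001] shift [-40.7 153.   -3.1]
[[ 0.001  0.954  0.301 -0.077]
 [-0.001 -0.301  0.954 -0.12 ]
 [ 1.    -0.002  0.001  0.   ]
 [ 0.     0.     0.     1.   ]]
10526 [-0.0980226  -0.28916422]
```

View pics/w1.png

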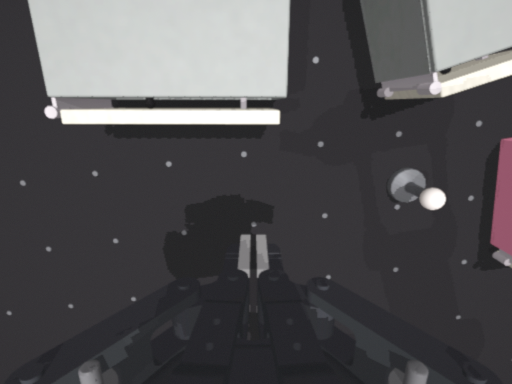

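The wrist view shows the wide door's top edge from (62,117) to (280,117), with the hinge barrel at (52,112) on the left. The narrow cabinet is at upper right and the ball at (432,198). I'll refine the door line from this.

Run:
```python
from h import *
W=np.load('pics/w1W.npy');f=np.load('pics/w1.npz')
m=np.zeros(W.shape[:2],bool);m[106:128,58:284]=1
m&=(f['pixels'].min(-1)>170)&(abs(W[...,2]-.115)<.006)
c=W[...,:2]-O;C=np.stack([c@XH,c@YH],-1)
p=C[m];print(len(p),np.median(W[m][:,2]),p.min(0),p.max(0))
r=cv2.minAreaRect((p*1000).astype(np.float32));print(r)
for v,u in[(40,150),(90,60),(90,285),(90,170)]:print(W[v,u],C[v,u])
```

```text
3042 0.11457919792812168 [-0.09708094 -0.09633259] [-0.08504117  0.09437238]
((-91.45149230957031, -0.9509658813476562), (190.71817016601562, 11.709555625915527), 89.66615295410156)
[0.61803656 0.15327768 0.12036836] [-0.03314864  0.00707212]
[0.59170035 0.23576014 0.11994849] [-0.06987678  0.08548128]
[0.56748276 0.05179029 0.12051517] [-0.0702268  -0.10007539]
[0.57987402 0.1458467  0.12000459] [-0.07003815 -0.00520644]
```

>>> apply_moves:
  commands: [0,0,0,0,50,-3,-1,0,0,0,0,100,-3,-1,0,0,0,0,140,-3,-1,0,0,0,-1,153,-3,-1,0,0,0,-15,153,-3,-1,0,0,0,-30,153,-3,-1,0,0,0,-41,153,-3,-1,0,0,0,-41,153,-3,-1]

```text
t: 2.6
tool_pos: [0.5286, 0.0876, 0.0989]
eef_rot: [-1.571, 0.005, 3.011]
wrist_force: [-0.4, -1.5, -1.1]
opening: -0.0002
```

```bash
python3 p1.py
```

```text
now [0.5286 0.0876 0.0989] [-1.571  0.005  3.011] F [-0.4 -1.5 -1.1] t 2.6
tgt [0.484 0.093 0.25 ] turn [ 0.001 -0.002 -0.005] shift [  43.9 -151.3    0.4]
tgt [0.484 0.093 0.097] turn [ 0.001 -0.002 -0.005] shift [44.6  1.7  0.5]
tgt [0.524 0.088 0.097] turn [ 0.001 -0.002 -0.005] shift [4.6 1.9 0.5]
```

>>> apply_moves:
  commands: [0,0,0,0,0,0,-1,0,0,0,0,0,0,-1]

```text
t: 2.8
tool_pos: [0.5246, 0.0885, 0.0978]
eef_rot: [-1.571, -0.0, 3.012]
wrist_force: [1.3, -1.0, -0.3]
opening: -0.0001
```

```bash
python3 p1.py|head -1
```

```text
now [0.5246 0.0885 0.0978] [-1.571 -0.     3.012] F [ 1.3 -1.  -0.3] t 2.8
```

>>> apply_moves:
  commands: [0,0,0,-4,0,0,-1,0,0,0,-8,0,0,-1,0,0,0,-9,0,0,-1,0,0,0,-10,0,0,-1,0,0,0,-11,0,0,-1,0,0,0,-12,0,0,-1,0,0,0,-12,0,0,-1,0,0,0,-12,0,0,-1]

```text
t: 3.6
tool_pos: [0.5366, 0.087, 0.0972]
eef_rot: [-1.57, -0.001, 3.012]
wrist_force: [-3.0, -0.9, -0.7]
opening: -0.0
```

```bash
python3 p1.py|head -1
```

```text
now [0.5366 0.087  0.0972] [-1.570e+00 -1.000e-03  3.012e+00] F [-3.  -0.9 -0.7] t 3.6
```

Contact reads about 3 N at roughly 2 mm in. I'll press on slowly.

>>> apply_moves:
  commands: [0,0,0,-1,0,0,-1,0,0,0,-1.5,0,0,-1,0,0,0,-2,0,0,-1,0,0,0,-2.5,0,0,-1,0,0,0,-3,0,0,-1,0,0,0,-3,0,0,-1]

```text
t: 4.2
tool_pos: [0.5396, 0.0867, 0.0973]
eef_rot: [-1.571, -0.001, 3.012]
wrist_force: [-3.9, -0.6, -0.2]
opening: -0.0002
```

```bash
python3 p1.py|head -1
python3 - <<'E'
from h import *
s=arm.observe();print(((s['tool_pos'][:2]-O)@XH+.108)*1000)
E
```

```text
now [0.5396 0.0867 0.0973] [-1.571e+00 -1.000e-03  3.012e+00] F [-3.9 -0.6 -0.2] t 4.2
5.678646601453869
```

>>> apply_moves:
  commands: [0,0,0,-0.5,0,0,-1,0,0,0,-0.8,0,0,-1,0,0,0,-0.8,0,0,-1,0,0,0,-0.8,0,0,-1]

```text
t: 4.6
tool_pos: [0.5397, 0.0867, 0.0973]
eef_rot: [-1.571, -0.002, 3.012]
wrist_force: [-6.2, 0.5, -0.2]
opening: 0.0002
```

>>> apply_moves:
  commands: [0,0,0,2,0,0,-1,0,0,0,6,0,0,-1,0,0,0,12,0,0,-1,0,0,0,20,0,0,-1,0,0,0,30,0,0,-1,0,0,0,45,0,0,-1,0,0,0,65,0,0,-1,0,0,0,90,0,0,-1]

```text
t: 5.4
tool_pos: [0.4514, 0.0982, 0.0977]
eef_rot: [-1.571, 0.002, 3.012]
wrist_force: [-0.1, 1.1, 0.5]
opening: -0.0005
```

>>> apply_moves:
  commands: [0,0,0,30,0,0,-1,0,0,0,30,0,0,-1,0,0,0,30,0,0,-1,0,0,0,30,0,0,-1]

```text
t: 5.8
tool_pos: [0.4232, 0.102, 0.0979]
eef_rot: [-1.571, 0.003, 3.012]
wrist_force: [-0.1, -0.1, -0.5]
opening: -0.0001
```

Run:
```python
from h import *
print(arm.observe()['tool_pos'])
grab('scene','s2');f=grab('wrist','w2');f=grab('top','t2')
```

```text
[0.42316481 0.10201063 0.09792493]
```

View pics/w2.png

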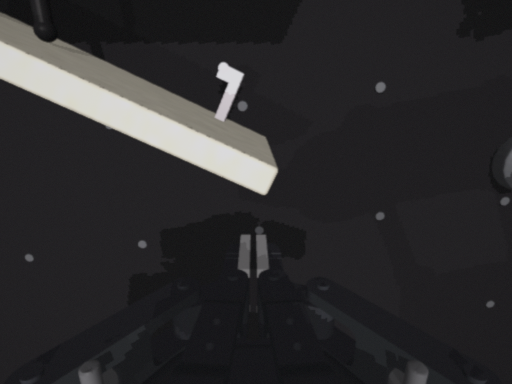

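View pics/s2.png

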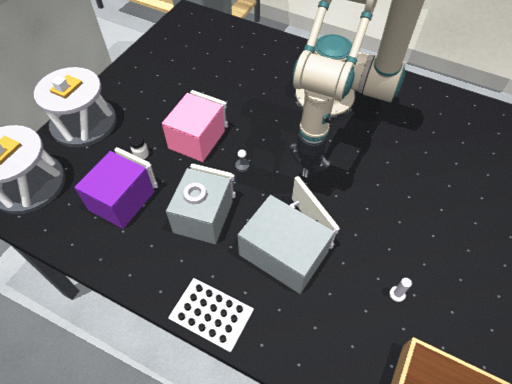

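The catch let go and the door is ajar. In the wrist view its free edge is at about (270,180) and the catch arm at (230,75). Next I measure the angle and plan the route behind the door.

Run:
```python
from h import *
s=arm.observe();f=np.load('pics/w2.npz')
T=f['hand_eye'];R=Ro.from_euler('xyz',s['eef_rot']).as_matrix()
d=f['depth'];h,w=d.shape;F=h/2/np.tan(np.radians(f['fovy'])/2)
u,v=np.meshgrid(np.arange(w),np.arange(h))
P=np.stack([(u-f['cx'])/F*d,(v-f['cy'])/F*d,d],-1)
W=((P@T[:3,:3].T+T[:3,3])@R.T+s['tool_pos']);W[d==0]=np.nan
m=abs(W[...,2]-.115)<.003; m[200:]=0; m[:,300:]=0
p=W[m][:,:2];q=p-H
r=cv2.minAreaRect((p*1000).astype(np.float32));print(m.sum(),r,cv2.boxPoints(r))
e=q[np.argmax(np.hypot(*q.T))];print(np.hypot(*e),'ang',np.arctan2(e@-XH,e@-YH))
vx=cv2.fitLine((p*1000).astype(np.float32),cv2.DIST_HUBER,0,.01,.01).ravel();dd=vx[:2]*np.sign(vx[:2]@-YH);print('fit ang',np.arctan2(dd@-XH,dd@-YH))
yaw=np.pi+th
for a in(.45,):print(door(a,.19,0),door(a,.19,.012))
```

```text
9864 ((497.9395751953125, 131.7100830078125), (102.8542251586914, 12.440864562988281), 57.611961364746094) [[465.13983  91.61496]
 [475.6454   84.95102]
 [530.7393  171.8052 ]
 [520.23376 178.46915]]
0.19178531687067216 ang 0.48123150728991027
fit ang 0.4370536002677419
[0.47396173 0.08811331] [0.46391761 0.09467956]
```

```bash
cat > p2.py <<'E'
from h import *
yaw=np.pi+th
L=[('A',door(.45,.255,.01)),('B',door(.45,.255,-.045)),('C',door(.45,.15,-.035))]
for a in np.arange(.45,1.71,.1): L.append((round(a,2),door(a,.15,-(.011*np.cos(a)+.0145*np.sin(a)))))
for n,p in L: print(n,end=' ')
print();plan([(p,.097,yaw) for n,p in L])
E
python3 p2.py
```

```text
A B C 0.45 0.55 0.65 0.75 0.85 0.95 1.05 1.15 1.25 1.35 1.45 1.55 1.65 
now [0.4229 0.1019 0.0976] [-1.571e+00  1.000e-03  3.012e+00] F [0.8 0.8 0.1] t 5.95
tgt [0.43  0.039 0.097] turn [ 0.    -0.    -0.001] shift [-15.1   0.6  61.3]
tgt [0.476 0.009 0.097] turn [ 0.    -0.    -0.001] shift [-64.7   0.6  85.2]
tgt [0.525 0.102 0.097] turn [ 0.    -0.    -0.001] shift [-101.3    0.7  -13.7]
tgt [0.509 0.113 0.097] turn [ 0.    -0.    -0.001] shift [-84.4   0.7 -21.9]
tgt [0.497 0.12  0.097] turn [ 0.    -0.    -0.001] shift [-71.    0.7 -27.2]
tgt [0.485 0.128 0.097] turn [ 0.    -0.    -0.001] shift [-58.2   0.6 -33.9]
tgt [0.474 0.138 0.097] turn [ 0.    -0.    -0.001] shift [-45.9   0.6 -42. ]
tgt [0.464 0.148 0.097] turn [ 0.    -0.    -0.001] shift [-34.3   0.6 -51.3]
tgt [0.454 0.16  0.097] turn [ 0.    -0.    -0.001] shift [-23.6   0.6 -61.9]
tgt [0.446 0.173 0.097] turn [ 0.    -0.    -0.001] shift [-13.8   0.6 -73.7]
tgt [0.439 0.187 0.097] turn [ 0.    -0.    -0.001] shift [ -5.3   0.6 -86.5]
tgt [0.434 0.202 0.097] turn [ 0.    -0.    -0.001] shift [   2.     0.6 -100.3]
tgt [0.43  0.217 0.097] turn [ 0.    -0.    -0.001] shift [   7.8    0.6 -114.9]
tgt [0.428 0.233 0.097] turn [ 0.    -0.    -0.001] shift [  12.1    0.6 -130.3]
tgt [0.427 0.249 0.097] turn [ 0.    -0.    -0.001] shift [  14.7    0.6 -146.1]
tgt [0.428 0.265 0.097] turn [ 0.    -0.    -0.001] shift [  15.7    0.6 -162.3]
```

>>> apply_moves:
  commands: [0,0,0,0,0,30,-1,0,0,0,0,0,60,-1,0,0,0,-15,0,80,-1,0,0,0,-40,0,88,-1,0,0,0,-70,0,88,-1,0,0,0,-80,0,85,-1,0,0,0,-80,0,85,-1,0,0,0,-80,0,85,-1]

```text
t: 6.75
tool_pos: [0.4887, 0.0079, 0.0969]
eef_rot: [-1.571, -0.003, 3.013]
wrist_force: [-0.3, 0.3, -0.9]
opening: -0.0004
```

```bash
python3 p2.py|head -6; python3 -c "
from h import *
grab('wrist','w3')"
```

```text
A B C 0.45 0.55 0.65 0.75 0.85 0.95 1.05 1.15 1.25 1.35 1.45 1.55 1.65 
now [0.4887 0.0079 0.0969] [-1.571e+00 -3.000e-03  3.013e+00] F [-0.3  0.3 -0.9] t 6.75
tgt [0.43  0.039 0.097] turn [-0.     0.     0.003] shift [ 62.2   0.1 -23.5]
tgt [0.476 0.009 0.097] turn [-0.     0.     0.003] shift [12.7 -0.1  0.4]
tgt [0.525 0.102 0.097] turn [-0.     0.     0.003] shift [-24.   -0.2 -98.4]
tgt [0.509 0.113 0.097] turn [-0.     0.     0.003] shift [-7.100e+00 -1.000e-01 -1.066e+02]
```

View pics/w3.png

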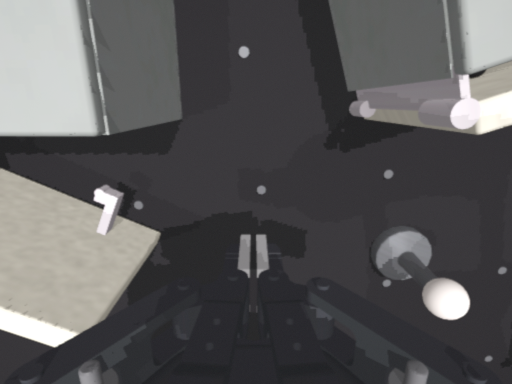

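>>> apply_moves:
  commands: [0,0,0,-12,0,-25,-1,0,0,0,-20,0,-55,-1,0,0,0,-24,0,-80,-1,0,0,0,-24,0,-98,-1,0,0,0,-24,0,-98,-1,0,0,0,-24,0,-98,-1]

```text
t: 7.4
tool_pos: [0.5252, 0.1017, 0.0974]
eef_rot: [-1.57, -0.001, 3.014]
wrist_force: [0.4, -0.9, 0.6]
opening: -0.0
```

```bash
python3 p2.py
```

```text
A B C 0.45 0.55 0.65 0.75 0.85 0.95 1.05 1.15 1.25 1.35 1.45 1.55 1.65 
now [0.5252 0.1017 0.0974] [-1.570e+00 -1.000e-03  3.014e+00] F [ 0.4 -0.9  0.6] t 7.4
tgt [0.43  0.039 0.097] turn [-0.001  0.002  0.001] shift [86.4  0.5 74.1]
tgt [0.476 0.009 0.097] turn [-0.001  0.002  0.001] shift [36.9  0.5 98.1]
tgt [0.525 0.102 0.097] turn [-0.001  0.002  0.001] shift [ 0.1  0.4 -0.7]
tgt [0.509 0.113 0.097] turn [-0.001  0.002  0.001] shift [17.   0.4 -8.9]
tgt [0.497 0.12  0.097] turn [-0.001  0.002  0.001] shift [ 30.3   0.4 -14.3]
tgt [0.485 0.128 0.097] turn [-0.001  0.002  0.001] shift [ 43.2   0.4 -21.1]
tgt [0.474 0.138 0.097] turn [-0.001  0.002  0.001] shift [ 55.5   0.4 -29.1]
tgt [0.464 0.148 0.097] turn [-0.001  0.002  0.001] shift [ 67.    0.4 -38.5]
tgt [0.454 0.16  0.097] turn [-0.001  0.002  0.001] shift [ 77.7   0.4 -49.1]
tgt [0.446 0.173 0.097] turn [-0.001  0.002  0.001] shift [ 87.4   0.4 -60.9]
tgt [0.439 0.187 0.097] turn [-0.001  0.002  0.001] shift [ 95.9   0.4 -73.7]
tgt [0.434 0.202 0.097] turn [-0.001  0.002  0.001] shift [103.2   0.4 -87.5]
tgt [0.43  0.217 0.097] turn [-0.001  0.002  0.001] shift [ 109.     0.4 -102.2]
tgt [0.428 0.233 0.097] turn [-0.001  0.002  0.001] shift [ 113.2    0.4 -117.5]
tgt [0.427 0.249 0.097] turn [-0.001  0.002  0.001] shift [ 115.8    0.4 -133.4]
tgt [0.428 0.265 0.097] turn [-0.001  0.002  0.001] shift [ 116.8    0.4 -149.5]
```

>>> apply_moves:
  commands: [0,0,0,10,0,-4,-1,0,0,0,17,0,-9,-1,0,0,0,24,0,-12,-1,0,0,0,30,0,-14,-1,0,0,0,37,0,-18,-1,0,0,0,43,0,-21,-1,0,0,0,50,0,-25,-1,0,0,0,56,0,-29,-1]

```text
t: 8.2
tool_pos: [0.4744, 0.1379, 0.0975]
eef_rot: [-1.571, 0.0, 3.012]
wrist_force: [0.3, -0.5, 0.2]
opening: -0.0001
```

```bash
python3 p2.py|tail -12
```

```text
tgt [0.497 0.12  0.097] turn [ 0. -0. -0.] shift [-24.7   0.5  15.1]
tgt [0.485 0.128 0.097] turn [ 0. -0. -0.] shift [-11.8   0.5   8.4]
tgt [0.474 0.138 0.097] turn [ 0. -0. -0.] shift [0.5 0.5 0.4]
tgt [0.464 0.148 0.097] turn [ 0. -0. -0.] shift [12.1  0.5 -9. ]
tgt [0.454 0.16  0.097] turn [ 0. -0. -0.] shift [ 22.8   0.5 -19.6]
tgt [0.446 0.173 0.097] turn [ 0. -0. -0.] shift [ 32.5   0.5 -31.3]
tgt [0.439 0.187 0.097] turn [ 0. -0. -0.] shift [ 41.1   0.5 -44.2]
tgt [0.434 0.202 0.097] turn [ 0. -0. -0.] shift [ 48.3   0.5 -58. ]
tgt [0.43  0.217 0.097] turn [ 0. -0. -0.] shift [ 54.2   0.5 -72.6]
tgt [0.428 0.233 0.097] turn [ 0. -0. -0.] shift [ 58.4   0.5 -87.9]
tgt [0.427 0.249 0.097] turn [ 0. -0. -0.] shift [  61.1    0.5 -103.8]
tgt [0.428 0.265 0.097] turn [ 0. -0. -0.] shift [  62.     0.5 -119.9]
```

Tracking well with light force. Continuing along the arc.

>>> apply_moves:
  commands: [0,0,0,6,0,-4,-1,0,0,0,12,0,-9,-1,0,0,0,18,0,-14,-1,0,0,0,23,0,-20,-1,0,0,0,28,0,-25,-1,0,0,0,33,0,-31,-1,0,0,0,37,0,-38,-1,0,0,0,41,0,-44,-1]

```text
t: 9.0
tool_pos: [0.4396, 0.1871, 0.0975]
eef_rot: [-1.571, 0.0, 3.013]
wrist_force: [1.1, -1.0, 0.9]
opening: 0.0
```

```bash
python3 p2.py|tail -7;python3 -c "
from h import *
grab('scene','s4')"
```

```text
tgt [0.446 0.173 0.097] turn [-0. -0. -0.] shift [-8.3  0.5 12.9]
tgt [0.439 0.187 0.097] turn [-0. -0. -0.] shift [0.3 0.5 0.1]
tgt [0.434 0.202 0.097] turn [-0. -0. -0.] shift [  7.5   0.5 -13.7]
tgt [0.43  0.217 0.097] turn [-0. -0. -0.] shift [ 13.3   0.5 -28.4]
tgt [0.428 0.233 0.097] turn [-0. -0. -0.] shift [ 17.6   0.5 -43.7]
tgt [0.427 0.249 0.097] turn [-0. -0. -0.] shift [ 20.3   0.5 -59.5]
tgt [0.428 0.265 0.097] turn [-0. -0. -0.] shift [ 21.2   0.5 -75.7]
```

View pics/s4.png

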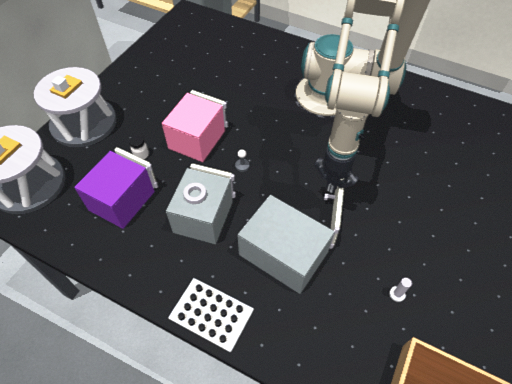

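The door follows the fingers. It now runs from about (335,245) to (338,190) in the scene view.

>>> apply_moves:
  commands: [0,0,0,4,0,-7,-1,0,0,0,8,0,-14,-1,0,0,0,11,0,-21,-1,0,0,0,14,0,-28,-1,0,0,0,16,0,-36,-1,0,0,0,18,0,-44,-1,0,0,0,19,0,-52,-1,0,0,0,20,0,-60,-1]

```text
t: 9.85
tool_pos: [0.4278, 0.2492, 0.0975]
eef_rot: [-1.571, 0.0, 3.013]
wrist_force: [1.1, 0.2, 1.1]
opening: 0.0001
```

>>> apply_moves:
  commands: [0,0,0,0.5,0,-5,-1,0,0,0,1,0,-10,-1,0,0,0,1,0,-15,-1,0,0,0,1,0,-18,-1,0,0,0,1,0,-18,-1]

```text
t: 10.35
tool_pos: [0.429, 0.2668, 0.0973]
eef_rot: [-1.571, -0.0, 3.013]
wrist_force: [0.2, -0.2, -0.7]
opening: 0.0002
```

```bash
python3 p2.py|sed -n '2p;$p';python3 -c "
from h import *
grab('scene','s5')"
```

```text
now [0.429  0.2668 0.0973] [-1.571 -0.     3.013] F [ 0.2 -0.2 -0.7] t 10.35
tgt [0.428 0.265 0.097] turn [-0.  0.  0.] shift [0.4 0.3 2. ]
```

View pics/s5.png

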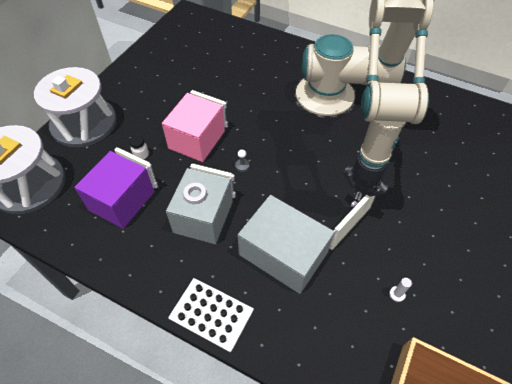

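The door stands at about 1.65 rad, slightly past square. Now I back off in -y, then lift.

>>> apply_moves:
  commands: [0,0,0,0,0,8,-1,0,0,0,0,0,25,-1,0,0,0,0,0,45,-1,0,0,0,0,-5,65,-1,0,0,0,0,-45,75,-1,0,0,0,0,-95,75,-1,0,0,0,0,-140,75,-1,0,0,0,0,-150,75,-1]

```text
t: 11.2
tool_pos: [0.4217, 0.192, 0.2526]
eef_rot: [-1.575, 0.009, 3.012]
wrist_force: [0.3, 0.3, -0.5]
opening: 0.0
```

>>> apply_moves:
  commands: [0,0,0,0,0,50,-1,0,0,0,0,0,100,-1,0,0,0,0,0,150,-1,0,0,0,0,0,200,-1,0,0,0,0,0,200,-1,0,0,0,0,0,200,-1,0,0,0,0,0,200,-1,0,0,0,0,0,200,-1]

```text
t: 12.0
tool_pos: [0.3935, -0.0049, 0.2472]
eef_rot: [-1.571, -0.001, 3.015]
wrist_force: [0.4, -0.0, 0.5]
opening: 0.0
```

Run:
```python
from h import *
s=arm.observe();print(s['tool_pos'],s['wrist_force'],s['t'])
fs=grab('scene','s6');f=grab('top','t6')
for n,f in(('t',f),('s',fs)):
    W=world(f);q=W[...,:2]-H;rr=np.hypot(q[...,0],q[...,1])
    m=(W[...,2]>.106)&(W[...,2]<.12)&(rr<.2)&(rr>.04)&((W[...,:2]-O)@XH<-.09)
    if m.sum()>10:
        p=(W[m][:,:2]*1000).astype(np.float32);l=cv2.fitLine(p,cv2.DIST_HUBER,0,.01,.01).ravel();d=l[:2]
        if d@q[m].mean(0)<0:d=-d
        print(n,m.sum(),'angle',np.arctan2(d@-XH,d@-YH),p.min(0),p.max(0))
a=np.load('pics/scene0.npz');d=np.abs(fs['pixels'].astype(int)-a['pixels']).max(-1)
for n,(u,v) in dict(ball=(242,160),jar=(139,149),post=(401,290),ring=(195,193),narrow=(210,173)).items(): print(n,d[v-14:v+14,u-16:u+16].max())
```

```text
[ 0.39348054 -0.004905    0.24716665] [ 0.4426979  -0.02425722  0.52249384] 12.0
t 189 angle 1.6956176317716394 [395.12546 255.01628] [540.01733 305.04858]
s 223 angle 1.7024744137464891 [396.6854  258.38153] [541.09076 306.40067]
ball 28
jar 10
post 8
ring 5
narrow 11
```

View pics/s6.png

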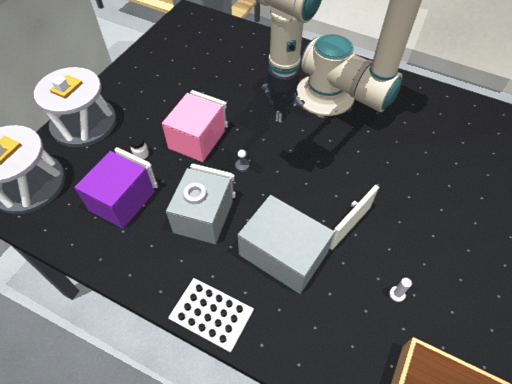

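View pics/t6.png

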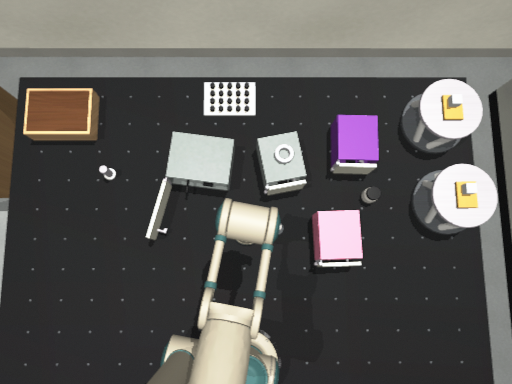

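The door stands open at about 1.70 rad and the arm is clear. The ball patch changed by 28 grey levels, so I'll check the ball before handing in.

Run:
```python
from h import *
for n in('scene0','s6'):
    f=np.load(f'pics/{n}.npz');W=world(f)[146:174,228:256];m=W[...,2]>.05
    print(n,m.sum(),W[m].mean(0).round(4),W[m].max(0).round(4))
print(arm.close_job())
```

```text
scene0 55 [ 0.441  -0.1044  0.0695] [ 0.5497 -0.0803  0.1142]
s6 55 [ 0.4432 -0.1039  0.0709] [ 0.5515 -0.0805  0.116 ]
the job is handed in; nothing more can be done
None
```

The wide cabinet's door is open and the job is handed in; it reports no verdict. I pressed the door in about 6 mm near the free edge with closed fingertips. The catch let go and the door sprang to about 0.45 rad. I then pushed it round from behind and withdrew the arm.

**Last checks:**
- **Door angle:** it measured 1.70 rad in both the top and scene cameras. That is about 97°, just past square.
- **Arm:** clear of everything, with wrist force near zero at t = 12 s. The highest wrist force reading was about 6 N, during the press.
- **Narrow cabinet, ring, jar and post:** unchanged between the first and last scene pictures.
- **Ball:** its patch changed by 28 grey levels. Its measured position differs by about 2 mm, which is within the camera accuracy, and it looks unmoved in the pictures. I put the change down to shading from the arm, since the arm stayed clear of it.

No check failed. The one small disagreement is that the door ended at 1.70 rad, where I had aimed for 1.65.

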